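Refit the handwheel on the quench-water valve

TASK

Put the red handwheel back on the valve: set it over the threaded end of the stem and let go of it, turn it round until it drops over the square, then press its hub firmly down until it sits fully home and flat on the stem's shoulder, and leave it there. Leave the mug, the set hammer, the stem nut and the tin cone of rivets where they are.

Things in the scene. Friction and masses are not known exactly. Their poses are not given: they have to be found in the camera images.
- valve: brass gate valve in a fixed dark steel pipe loop; origin on the bench under the stem's axis, x along the pipe (365 mm over its two foot flanges, pipe 48 mm thick, top at most 135 mm above the bench), z up along the stem. Above: hexagon bonnet to 148 mm (74 mm over corners), neck 46 mm thick to 184 mm, gland nut (42 mm over corners) to 202 mm, then the upright steel stem
- shoulder (a point): point on the stem's axis at its shoulder (a round dark collar of 30 mm diameter), 215 mm above the bench, z up. From here up: a slightly tapered square, 17.2 mm across flats at the foot, 17.0 mm near the top, 18 mm long, top edge chamfered 0.2 mm; then the threaded round end
- stem_tip (a point): tip of the stem's threaded end (16.8 mm diameter, 23 mm long, last 5 mm tapered to 11 mm), on the axis 41 mm above the shoulder. The stem can turn about its axis at least 2.3 rad either way against a stiff packing (0.4 N m, no spring). Its square starts at ANY angle, which is not reported and does not follow from the axes of valve or points: find it by feel or by eye
- handwheel: loose red cast-iron handwheel, 160 mm over its rim, 0.45 to 0.65 kg; lies flat on the bench right way up, any yaw. Origin at the centre of the hub's underside, z up along the bore. Three spokes at 0, 120 and 240 deg from its x axis, 14 mm wide, 13 to 23 mm above the underside. Rim: round bar 14 mm thick, centre line at radius 73 mm, height 18 mm. Windows 44 mm wide between hub and rim
- hub_top (a point): centre of the hub's top, 26 mm above its underside. Hub 44 mm diameter with a square through-bore 18.0 mm across flats, flats facing the wheel's x and y axes, lower edge chamfered 0.3 mm. Out of line on the stem the wheel rests on the square's corners, 15 to 18 mm above the shoulder; near in line (4 deg or less) it drops by its weight but may hang part way; then the stem turns with it
- mug: green enamel mug, 80 mm diameter, 85 mm tall, handle to its +y; origin at the centre of its underside
- set_hammer: set hammer lying on the bench: steel head 34 x 95 x 36 mm at the origin (centre of the head's underside), wooden handle 20 mm thick to its -x, 280 mm long
- stem_nut: hexagon steel nut, 24 mm across flats, 13 mm tall; origin at the centre of its underside
- rivet_cone: tin cone-shaped cup of blued rivets, 60 mm diameter at the foot, 100 mm at the mouth, 75 mm tall; origin at the centre of its underside
Mind the look-alikes: they are no part of the job. What is meant by the handwheel is not blue or purple, and is the larger of those in its own colour.

How it is judged:
On the way, in this order (a step that is already met when the one before it is completed fails the run):
1. the handwheel is over the threaded end of the stem and let go (horizontal distance between handwheel and shoulder below 0.006 m and z of handwheel in the frame of shoulder below 0.025 m and contact force between the fingers and handwheel below 0.3 N), for 0.2 s.
2. the handwheel is fully home on the square and its hub is pressed down with 5 N or more (horizontal distance between handwheel and shoulder below 0.003 m and z of handwheel in the frame of shoulder below 0.003 m and horizontal distance between the grasp point and shoulder below 0.03 m and contact force between the fingers and handwheel above 5 N), for 0.1 s.
At the end, for the whole second after the job is handed in: The handwheel sits on the stem's square, its hub's underside within 3 mm of the shoulder in height and 3 mm of the stem's axis, level within 0.05 rad, at rest and let go; mug, set hammer, stem nut and rivet cone each within 30 mm of where they stood (horizontal distance between handwheel and shoulder below 0.003 m and z of handwheel in the frame of shoulder between -0.003 and 0.003 m and angle between handwheel's own z axis and vertical below 0.05 rad and linear speed of handwheel below 0.01 m/s and distance of each of mug, set_hammer, stem_nut, rivet_cone from where it was at the start of the episode below 0.03 m); the robot touches nothing.
It fails at once if the mug, set hammer, stem nut or rivet cone is shifted by more than 30 mm or the mug or rivet cone is tipped (distance of any of mug, set_hammer, stem_nut, rivet_cone from where it was at the start of the episode above 0.03 m or angle between any of mug, rivet_cone's own z axis and vertical above 0.4 rad).
It also fails if it takes over 72 s, if anything falls off the work surface, if the arm or the gripper's body presses on something with over 40 N, if the wrist force passes 120 N, or if a joint passes its speed limit or range.

ROBOT

A 6-joint arm with a two-finger parallel gripper is mounted at the origin on the work surface. World frame = base frame: x ahead of the robot, y to its left, z up, the work surface at z = 0. Lengths are in m, angles in rad, forces in N, time in s.
With the tool pointing down it reaches from about 0.3 to 0.875 m from the base axis. Payload 4.2 kg.
Tool frame: the origin (TCP) lies at the very end of the fingers, on their centre line; the grasp point (between the pads) lies 19 mm behind it; z points along the fingers, y is the line along which they close (so a half turn about z gives the same grasp; the last joint's range is limited). The gripper opens to 85 mm and grips with 20 to 120 N. Pads are 22 mm wide; open, the fingers measure 114 mm over their backs; the gripper's body (76 mm by 85 mm) begins 54 mm behind the grasp point. The pads swing forward as they close: fully open they stand 13 mm farther back than shut.
Start: joints at [-1.231, 0.32, 1.565, -0, 1.257, -0.02], TCP at [0.202, -0.538, 0.231] pointing down, gripper open.
Joint ranges: [-3.11, 3.11], [-0.84, 2.01], [0.21, 2.61], [-1.34, 4.49], [0.05, 2.63], [-2.56, 2.56]. Speed limits (rad/s): [2.57, 2.57, 3.14, 3.14, 3.14, 3.14].

INTERFACE

Orientations are given as a rotation vector (axis times angle).
In Python, from plant import sense, read_camera, camera_params, sign_off, outline_of gives the robot as it stands.
- The arm moves only by the tool send_rows, never from a script. Its argument "series" is a list that holds one entry, the list of rows, each a list of 5 numbers: the opening, from 0 (shut) to 1 (fully open), then the shift along the tool's x, y, z in units of 25 mm (1.0 is 25 mm), then the turn about the tool's z in units of 5 degrees (1.0 is 5 degrees). In form: [[[fingers, x, y, z, spin], ...]]. A call has 1 to 12 rows; each row shifts and turns the commanded pose from where the row before left it, along the tool's axes as they then stand; what a row does not reach is not made up. A row lasts 1/12 s, in which the tool goes at most 41.7 mm and 7.16 degrees, less where a joint would pass 70% of its speed; a pose out of reach is approached as far as the arm can. A call is refused whole if a number of a shift passes 1 or a number of a turn 1, either way. A call with a gripper value outside its range is refused whole. The fingers move at their own pace and stop on an object; "force" is the grip in N (left out, the last holds). Time passes only in rows, so rows that do not move let the fingers close. It gives the time, the measured TCP pose, the force, the opening and the grip force at its end, in the units of the state.
- sense(): the state, without advancing time (a new reading comes with each control period).
- read_camera(name): name is "side" or "top"; returns (picture, depth): 400x640x3 uint8, red, green, blue; 400x640 float32, m along the optical axis (not along the pixel's ray), 0 where there is no reading.
- camera_params(name): a dict with "fx", "fy", "cx", "cy" (pixels), "world_from_camera" (4x4, takes a point from camera to world coordinates). Camera axes: x right, y up, looking along -z (the intrinsics and any distortion apply to the point x, -y, -z); pixel columns grow to the right and rows downward; lengths in m; the calibration is good to about 2 mm. A picture is of the moment at which its call begins. camera_params takes no time and is no camera call.
- sign_off(): hands the job in; it is judged then, once.
Trained networks look in the newest picture that a camera, given by its name, has taken for a name from the list of things; names that differ only in an ending like _2 or _b are one class to them, and where a whole thing is asked for, a point or a joint stands for the part that bears it (a point fixed in the world has none). Each returns a list of dicts, best first, with "confidence" (0 to 1); they miss things now and then, are a little off and sometimes report something else, mostly with a low value. They report only what shows in the picture. A call takes as long as a camera call. They do not tell look-alikes from the thing itself.
- outline_of(camera, name): "pixels" (400x640 bool, what is visible of it) and "xy" ([column, row] in pixels, amid what is visible of it).
The state is a dict: "clock": time; "joint_pos": joint angles; "joint_velocities": joint speeds; "tau": joint torques, N m; "ee_pos": TCP position; "tool_rot": TCP orientation; "ft_force": force on the tool from outside, world axes, zero at the start; "moment": the same for the moment, N m; "gripper_width": opening from 0.0 (shut) to 1.0 (fully open); "gripper_force": force on a finger pad.
Only numpy, scipy, OpenCV 4.12 (cv2) and the standard library are available. Lean on these libraries where they do the work, as an engineer would, in place of code of your own. Each camera call takes 0.05 s, during which the arm holds its last target. There are 200 camera calls.

## Working session

There is one attempt and no reset: what is moved stays moved. The work goes in short steps, Python scripts to look and compute and a tool call to move; the robot and the scene stay as the last step left them, time stands still between calls to the robot, and variables do not carry over. Pictures are saved under pics/ and viewed, at most 10 in all, crops included, and the job is handed in when it is done.

Besides the shell and the picture viewer there is one more tool, called after "Emit:" as name(argument=value, ...) on one line, values as JSON. send_rows: Moves the arm, as the interface text tells. Its arguments: {"type":"object","properties":{"series":{"type":"array"},"force":{"type":"number"}},"required":["series"]}

```bash
ls; mkdir -p pics; cat > h.py <<'E'
import numpy as np, cv2
from plant import *
def pts(cam,depth,mask):
    p=camera_params(cam); r,c=np.nonzero(mask&(depth>0)); d=depth[r,c]
    P=np.c_[(c-p['cx'])/p['fx']*d,-(r-p['cy'])/p['fy']*d,-d,np.ones_like(d)]
    return (P@np.array(p['world_from_camera']).T)[:,:3],r,c
def save(n,im): cv2.imwrite('pics/'+n,im[:,:,::-1])
E
python3 - <<'E'
from h import *
ims={}
for c in('top','side'):
    im,d=read_camera(c); np.savez(c+'.npz',im=im,d=d); ims[c]=im; save(c+'0.png',im)
    p=camera_params(c); print(c,{k:np.round(v,3).tolist() for k,v in p.items()})
    for n in('handwheel','valve','mug','set_hammer','stem_nut','rivet_cone'):
        for o in outline_of(c,n)[:4]:
            P,_,_=pts(c,d,o['pixels'])
            if len(P): print(n,round(o['confidence'],2),np.round(o['xy']),len(P),P.min(0).round(3),P.max(0).round(3),np.median(P,0).round(3))
print(sense())
E
```

```text
pics
top {'fx': 480.073, 'fy': 480.073, 'cx': 301.379, 'cy': 204.213, 'world_from_camera': [[-0.026, 0.997, -0.066, 0.515], [-1.0, -0.026, 0.001, -0.027], [-0.001, 0.066, 0.998, 1.333], [0.0, 0.0, 0.0, 1.0]]}
handwheel 0.88 [194. 152.] 1057 [ 0.663  0.195 -0.005] [0.816 0.348 0.033] [0.744 0.268 0.024]
handwheel 0.75 [170. 263.] 802 [ 0.393  0.277 -0.009] [0.506 0.392 0.027] [0.451 0.332 0.016]
handwheel 0.63 [245. 280.] 682 [ 0.332  0.082 -0.007] [0.447 0.2   0.025] [0.391 0.137 0.017]
handwheel 0.57 [234. 224.] 1204 [ 0.487  0.075 -0.006] [0.641 0.234 0.033] [0.558 0.159 0.024]
valve 0.92 [376. 232.] 3611 [ 0.362 -0.312 -0.007] [ 0.693 -0.104  0.26 ] [ 0.526 -0.2    0.122]
mug 0.68 [282. 135.] 919 [ 0.75  -0.026 -0.007] [0.866 0.05  0.091] [0.801 0.016 0.011]
mug 0.49 [461. 204.] 1357 [ 0.425 -0.618 -0.009] [ 0.683 -0.382  0.043] [ 0.594 -0.467  0.028]
set_hammer 0.75 [465. 206.] 1260 [ 0.428 -0.611 -0.007] [ 0.677 -0.382  0.043] [ 0.593 -0.468  0.029]
set_hammer 0.52 [374. 231.] 3802 [ 0.356 -0.317 -0.009] [ 0.697 -0.1    0.26 ] [ 0.529 -0.2    0.122]
stem_nut 0.44 [289. 282.] 71 
[... 1296 characters left out ...]
.404 0.063]
{'clock': 0.7, 'joint_pos': array([-1.23099221e+00,  3.19576072e-01,  1.56448425e+00, -1.93586521e-05,
        1.25740301e+00, -2.00212700e-02]), 'joint_velocities': array([ 0.00086651,  0.00092998, -0.00081196,  0.00054694,  0.00030895,
        0.00149012]), 'tau': array([-1.69862078e-04, -4.15284526e+01, -2.34383458e+01, -1.58358434e-04,
        3.26568238e-05, -1.26587696e-05]), 'ee_pos': array([ 0.20245363, -0.53819948,  0.23135783]), 'tool_rot': array([3.09075503e+00, 5.62153987e-01, 3.78366919e-06]), 'ft_force': array([-1.103861  ,  0.63981843, -0.39105281]), 'moment': array([ 0.01263631,  0.00959318, -0.00180321]), 'gripper_force': 0.0, 'gripper_width': 0.9978667385233705}
```

View pics/top0.png

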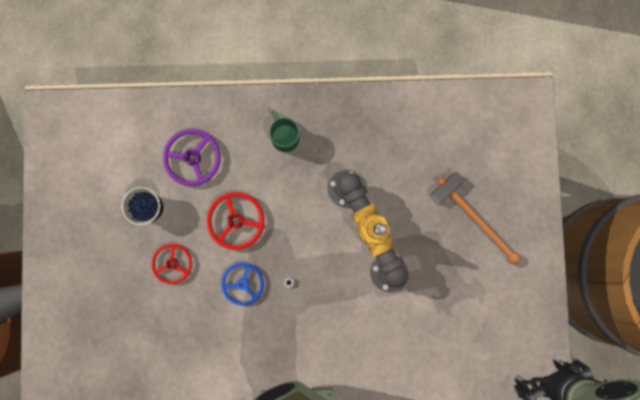

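View pics/side0.png

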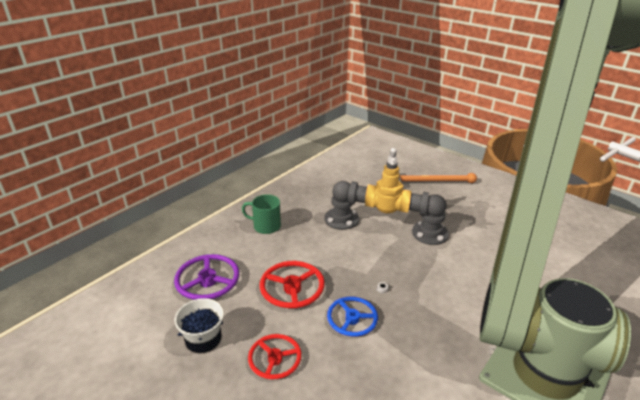

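Both pictures agree. The target is the larger red wheel, at top (237,221) and side (292,283). The stem tip is at top (381,229) and side (392,152). The small red, blue and purple wheels are look-alikes. Next I fit the wheel and stem more precisely.

```bash
cat >> h.py <<'E'
from scipy.optimize import least_squares
from scipy.spatial.transform import Rotation as R
def proj(cam,P):
    p=camera_params(cam); W=np.linalg.inv(np.array(p['world_from_camera'])); q=np.c_[P,np.ones(len(P))]@W.T
    return np.c_[p['cx']+p['fx']*q[:,0]/-q[:,2], p['cy']+p['fy']*q[:,1]/q[:,2]]
def plane(cam,r,c,z):
    p=camera_params(cam);T=np.array(p['world_from_camera'])
    d=np.c_[(c-p['cx'])/p['fx'],-(r-p['cy'])/p['fy'],-np.ones(len(r))]@T[:3,:3].T
    return T[:3,3]+d*((z-T[2,3])/d[:,2])[:,None]
def redmask(im):
    h=cv2.cvtColor(im,cv2.COLOR_RGB2HSV); return ((h[...,0]<8)|(h[...,0]>172))&(h[...,1]>150)&(h[...,2]>60)
def wheel(cam,im,c0,z=.018):
    """centre, rim radius, spoke angle (mod 120) of the red wheel near c0 with rim at height z"""
    r,c=np.nonzero(redmask(im)); P=plane(cam,r,c,z)[:,:2]; cen=np.array(c0,float); rad=.073
    for _ in range(6):
        q=np.hypot(*(P-cen).T); s=P[abs(q-.073)<.014]
        f=least_squares(lambda v:np.hypot(s[:,0]-v[0],s[:,1]-v[1])-v[2],[*cen,.073],loss='soft_l1',f_scale=.003).x
        cen=f[:2];rad=f[2]
    D=P-cen;q=np.hypot(*D.T);D=D[(q>.028)&(q<.058)]
    a=np.angle(np.mean((lambda t:np.exp(3j*t))(np.arctan2(D[:,1],D[:,0]))))/3
    return cen,rad,a
def toolmat(s): return R.from_rotvec(s['tool_rot']).as_matrix()
E
python3 - <<'E'
from h import *
for cam in('top','side'):
    f=np.load(cam+'.npz'); im,d=f['im'],f['d']
    cen,rad,a=wheel(cam,im,(.565,.155)); print(cam,'wheel',cen.round(4),rad.round(4),np.degrees(a).round(1))
    m=redmask(im); P,r,c=pts(cam,d,m); k=np.hypot(P[:,0]-cen[0],P[:,1]-cen[1])
    print(' rim top z',np.percentile(P[abs(k-.073)<.006,2],90).round(4),'spoke',np.median(P[(k>.03)&(k<.055),2]).round(4),'hub',np.percentile(P[k<.02,2],90).round(4))
    P,r,c=pts(cam,d,d>0); k=(P[:,2]>.236)&(np.hypot(P[:,0]-.527,P[:,1]+.2)<.05)
    print(' stem n',k.sum(),P[k].mean(0).round(4),P[k,2].max().round(4)); m=np.c_[c[k],r[k]].mean(0)
    t=np.linspace(0,2*np.pi,40)
    def cent(v):
        Q=np.concatenate([np.c_[v[0]+R_*np.cos(t),v[1]+R_*np.sin(t),0*t+z] for R_,z in((.0084,.236),(.0084,.251),(.0055,.256))])
        h=cv2.convexHull(proj(cam,Q).astype(np.float32)); M=cv2.moments(h); return np.array([M['m10'],M['m01']])/M['m00']
    print(' axis',least_squares(lambda v:cent(v)-m,[.527,-.2],diff_step=1e-3).x.round(4))
s=sense(); print(toolmat(s).round(3))
E
```

```text
top wheel [0.5636 0.1552] 0.0725 18.5
 rim top z 0.0274 spoke 0.0223 hub 0.029
 stem n 54 [ 0.5274 -0.2063  0.2523] 0.2599
 axis [ 0.5275 -0.2077]
side wheel [0.566  0.1557] 0.0727 17.9
 rim top z 0.029 spoke 0.0251 hub 0.0304
 stem n 56 [ 0.5247 -0.2015  0.2491] 0.2594
 axis [ 0.5286 -0.2087]
[[ 0.936  0.352  0.   ]
 [ 0.352 -0.936 -0.   ]
 [-0.     0.    -1.   ]]
```

Emit:
send_rows(series=[[[0.5,0,0,0,-0.96],[0.5,0,0,0,-0.96],[0.5,0,0,0,-0.96],[0.5,0,0,0,-0.96],[0.5,0,0,0,-0.96],[0.5,0,0,0,-0.96],[0.5,0,0,0,-0.96],[0.5,0,0,0,-0.96],[0.5,0,0,0,-0.96],[0.5,0,0,0,-0.96],[0.5,0,0,0,-0.96],[0.5,0,0,0,-0.96]]])

```text
clock: 1.7
ee_pos: [0.2025, -0.5382, 0.2314]
tool_rot: [2.433, 1.987, -0.0]
ft_force: [-0.6, -0.4, -0.4]
gripper_width: 0.497
gripper_force: 0.0
```

Emit:
send_rows(series=[[[0.5,0.955,0.283,0,0],[0.5,0.955,0.283,0,0],[0.5,0.955,0.283,0,0],[0.5,0.955,0.283,0,0],[0.5,0.955,0.283,0,0],[0.5,0.955,0.283,0,0],[0.5,0.955,0.283,0,0],[0.5,0.955,0.283,0,0],[0.5,0.955,0.283,0,0],[0.5,0.955,0.283,0,0]]])

```text
clock: 2.53
ee_pos: [0.3209, -0.3178, 0.2315]
tool_rot: [2.438, 1.981, 0.0]
ft_force: [-0.5, 0.4, 0.2]
gripper_width: 0.498
gripper_force: 0.0
```

Emit:
send_rows(series=[[[0.5,0.955,0.283,0,0],[0.5,0.955,0.283,0,0],[0.5,0.955,0.283,0,0],[0.5,0.955,0.283,0,0],[0.5,0.955,0.283,0,0],[0.5,0.955,0.283,0,0],[0.5,0.955,0.283,0,0],[0.5,0.955,0.283,0,0],[0.5,0.955,0.283,0,0],[0.5,0.955,0.283,0,0]]])

```text
clock: 3.37
ee_pos: [0.439, -0.0985, 0.2315]
tool_rot: [2.437, 1.981, 0.001]
ft_force: [-0.2, 1.0, -0.1]
gripper_width: 0.5
gripper_force: 0.0
```

Emit:
send_rows(series=[[[0.5,0.955,0.283,0,0],[0.5,0.955,0.283,0,0],[0.5,0.955,0.283,0,0],[0.5,0.955,0.283,0,0],[0.5,0.955,0.283,0,0],[0.5,0.955,0.283,0,0],[0.5,0.955,0.283,0,0],[0.5,0.955,0.283,0,0],[0.5,0.955,0.283,0,0],[0.5,0.955,0.283,0,0],[0.5,0,0,0.8,0],[0.5,0,0,0.8,0]]])

```text
clock: 4.37
ee_pos: [0.558, 0.1212, 0.1917]
tool_rot: [2.434, 1.983, 0.005]
ft_force: [-0.2, 0.2, -1.0]
gripper_width: 0.5
gripper_force: 0.0
```

Emit:
send_rows(series=[[[0.5,-0.08,-0.03,0.8,0],[0.5,0,0,0.8,0],[0.5,0,0,0.8,0],[0.5,0,0,0.8,0],[0.5,0,0,0.8,0],[0.5,0,0,0.8,0],[0.5,0,0,0.8,0],[0.5,0,0,0.8,0],[0.5,0,0,0.5,0],[0.5,0,0,0.3,0],[0.5,0,0,0.2,0],[0.5,0,0,0,0]]])

```text
clock: 5.37
ee_pos: [0.5552, 0.1177, 0.0057]
tool_rot: [-2.437, -1.981, 0.002]
ft_force: [-0.3, 0.1, -0.5]
gripper_width: 0.498
gripper_force: 0.0
```

```bash
python3 - <<'E'
from h import *
s=sense();print(s['ee_pos'],s['ft_force'],s['joint_pos'])
im,d=read_camera('side'); a=im[200:360,200:400]
im2,d=read_camera('top'); b=im2[140:300,150:350]
save('grasp.png',cv2.resize(np.vstack([a,b]),None,fx=1.8,fy=1.8,interpolation=cv2.INTER_CUBIC))
E
```

```text
[0.55515711 0.11774071 0.00568521] [-0.29799478  0.09457638 -0.53700833] [ 1.88788742e-01  5.39585563e-01  1.85858508e+00 -1.72585872e-04
  7.44505210e-01  3.94549383e-01]
```

View pics/grasp.png

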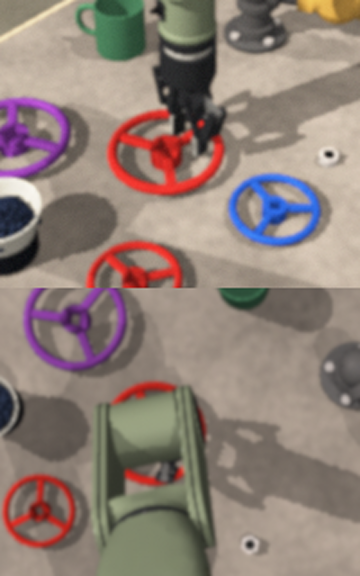

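The lower crop shows the arm over the wheel. In the upper crop the fingers straddle the near spoke at about (205,135), clear of the hub and rim. Now I close and lift.

Emit:
send_rows(series=[[[0,0,0,0,0],[0,0,0,0,0],[0,0,0,0,0],[0,0,0,0,0],[0,0,0,0,0],[0,0,0,0,0],[0,0,0,0,0],[0,0,0,0,0]]], force=115)

```text
clock: 6.13
ee_pos: [0.5558, 0.1179, 0.0074]
tool_rot: [2.437, 1.981, 0.002]
ft_force: [-1.3, 0.2, 5.2]
gripper_width: 0.127
gripper_force: 112.6
```

Emit:
send_rows(series=[[[0,0,0,-0.1,0],[0,0,0,-0.2,0],[0,0,0,-0.4,0],[0,0,0,-0.8,0],[0,0,0,-0.8,0],[0,0,0,-0.8,0],[0,0,0,-1,0],[0,0,0,-1,0],[0,0,0,-1,0],[0,0,0,-1,0],[0,0,0,-1,0],[0,0,0,-1,0]]])

```text
clock: 7.13
ee_pos: [0.5544, 0.1175, 0.235]
tool_rot: [-2.437, -1.982, 0.002]
ft_force: [-0.5, 0.0, -5.5]
gripper_width: 0.128
gripper_force: 112.7
```

Emit:
send_rows(series=[[[0,0,0,-1,0],[0,0,0,-1,0],[0,0,0,-1,0],[0,0,0,-0.6,0],[0,0,0,0,0]]])

```text
clock: 7.55
ee_pos: [0.5563, 0.1179, 0.3279]
tool_rot: [2.435, 1.979, 0.01]
ft_force: [0.4, 0.5, -5.2]
gripper_width: 0.127
gripper_force: 112.9
```

```bash
python3 - <<'E'
from h import *
s=sense();print(s)
im,d=read_camera('side'); 
P,r,c=pts('side',d,redmask(im)); k=P[:,2]>.15; P=P[k]; print(len(P),P.min(0),P.max(0))
from numpy.linalg import svd
Q=P-P.mean(0); print('normal',svd(Q,full_matrices=False)[2][2].round(3),P.mean(0).round(4))
save('lift.png',im[100:400,100:500])
E
```

```text
{'clock': 7.55, 'joint_pos': array([ 1.88806983e-01,  2.62714075e-01,  1.40553175e+00, -2.65177648e-04,
        1.46620747e+00,  3.94569973e-01]), 'joint_velocities': array([-0.00010607,  0.02880367,  0.08459157, -0.00309527, -0.05142162,
       -0.00036978]), 'tau': array([-3.94270930e-02, -4.11956549e+01, -2.62674737e+01,  1.95540874e-01,
        3.04520242e-01, -1.66002195e-02]), 'ee_pos': array([0.55628792, 0.11791976, 0.32785009]), 'tool_rot': array([2.43499385, 1.97929566, 0.00966772]), 'ft_force': array([ 0.4120466 ,  0.48858556, -5.17788381]), 'moment': array([-0.23594699, -0.02828138, -0.03360247]), 'gripper_force': 112.9212749004364, 'gripper_width': 0.12718410293671026}
1466 [ 0.3792476  -2.17456984  0.15740413] [2.13202574 0.23712282 0.44193156]
normal [-0.024  0.045 -0.999] [0.6065 0.1528 0.3422]
```

View pics/lift.png

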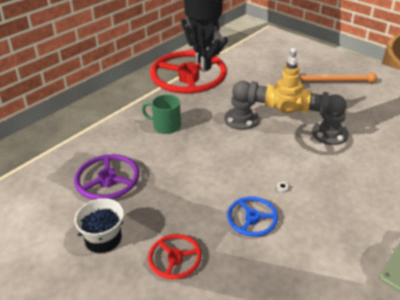

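Wheel held clear of everything and roughly level, hub at crop (188,72). Next I measure it relative to the TCP.

```bash
cat >> h.py <<'E'
def held(show=True):
    s=sense(); out=[]
    for cam in('top','side'):
        im,d=read_camera(cam); T=s['ee_pos']; P,r,c=pts(cam,d,redmask(im))
        k=(abs(P[:,2]-T[2]-.01)<.035)&(np.hypot(*(P[:,:2]-T[:2]).T)<.16); P=P[k]
        A=np.c_[P[:,:2]-T[:2],np.ones(len(P))]; f=least_squares(lambda v:A@v-P[:,2],[0,0,T[2]],loss='soft_l1',f_scale=.003).x
        u=toolmat(s)[:,0]; c0=T[:2]+.039*u[:2]
        cen,rad,a=wheel(cam,im,c0,z=T[2]+.0106)
        print(cam,'n',len(P),'slope',f[:2].round(3),'h at centre',(f[2]+f[:2]@(cen-T[:2])-T[2]).round(4),'cen',cen.round(4),'rel tool xy',((cen-T[:2])@toolmat(s)[:2,:2]).round(4),'rad',rad.round(4),'a',np.degrees(a).round(1))
    print(s['clock'],s['ee_pos'].round(4),s['ft_force'].round(1),s['moment'].round(2),s['joint_pos'].round(2),'xax',toolmat(s)[:2,0].round(3))
E
python3 -c "
from h import *
held()"
```

```text
top n 427 slope [-0.004 -0.016] h at centre 0.0157 cen [0.5647 0.1563] rel tool xy [0.0396 0.0011] rad 0.0738 a nan
side n 1421 slope [-0.007 -0.024] h at centre 0.0152 cen [0.5629 0.1571] rel tool xy [ 0.04   -0.0007] rad 0.0731 a 17.6
7.6 [0.5555 0.1177 0.3253] [-0.6 -1.1 -6.9] [-0.22  0.05 -0.03] [ 0.19  0.26  1.41 -0.    1.46  0.39] xax [0.204 0.979]
  return _methods._mean(a, axis=axis, dtype=dtype,
  ret = ret.dtype.type(ret / rcount)
```

Emit:
send_rows(series=[[[0,-0.3,0.04,0,0],[0,-0.6,0.07,0,0],[0,-0.9,0.1,0,0],[0,-0.9,0.1,0,0],[0,-0.9,0.1,0,0],[0,-0.9,0.1,0,0],[0,-0.9,0.1,0,0],[0,-0.9,0.1,0,0],[0,-0.9,0.1,0,0],[0,-0.9,0.1,0,0]]])

```text
clock: 8.53
ee_pos: [0.5352, -0.0867, 0.3222]
tool_rot: [-2.436, -1.98, 0.004]
ft_force: [0.3, 0.3, -5.9]
gripper_width: 0.128
gripper_force: 112.9
```

Emit:
send_rows(series=[[[0,-0.9,0.1,0,0],[0,-0.9,0.1,0,0],[0,-0.9,0.1,0,0],[0,-0.9,0.1,0,0],[0,-0.9,0.1,0,0],[0,-0.9,0.1,0,0],[0,-0.7,0.07,0,0],[0,-0.36,0.02,0,0],[0,0,0,0,0],[0,0,0,0,0],[0,0,0,0,0]]])

```text
clock: 9.45
ee_pos: [0.5201, -0.2457, 0.3234]
tool_rot: [-2.436, -1.982, -0.0]
ft_force: [-0.9, -0.8, -6.3]
gripper_width: 0.128
gripper_force: 112.8
```

```bash
python3 -W ignore -c "
from h import *
held()"
```

```text
top n 1316 slope [-0.008 -0.022] h at centre 0.0159 cen [ 0.5287 -0.2081] rel tool xy [0.0385 0.0008] rad 0.0724 a 18.7
side n 979 slope [-0.006 -0.021] h at centre 0.0165 cen [ 0.5296 -0.2103] rel tool xy [0.0366 0.0021] rad 0.0734 a 12.4
9.45 [ 0.5201 -0.2457  0.3234] [-0.9 -0.8 -6.3] [-0.24  0.03  0.04] [-0.46  0.28  1.39  0.    1.47 -0.26] xax [0.204 0.979]
```

Emit:
send_rows(series=[[[0,0.03,-0.05,0.5,0],[0,0,0,0.6,0],[0,0,0,0.6,0],[0,0,0,0.4,0],[0,0,0,0.2,0],[0,0,0,0.1,0],[0,0,0,0.1,0],[0,0,0,0,0]]])

```text
clock: 10.22
ee_pos: [0.5194, -0.2457, 0.2616]
tool_rot: [2.437, 1.981, 0.0]
ft_force: [-0.1, -0.6, -5.5]
gripper_width: 0.123
gripper_force: 112.7
```

Emit:
send_rows(series=[[[0,0,0,0.1,0],[0,0,0,0.1,0],[0,0,0,0,0]]])

```text
clock: 10.47
ee_pos: [0.5193, -0.2453, 0.2562]
tool_rot: [-2.438, -1.981, -0.002]
ft_force: [-0.7, 2.1, -5.5]
gripper_width: 0.125
gripper_force: 112.8
```

Emit:
send_rows(series=[[[0,0,0,0.1,0],[0,0,0,0.1,0],[0,0,0,0.1,0],[0,0,0,0,0]]])

```text
clock: 10.8
ee_pos: [0.5193, -0.2453, 0.2483]
tool_rot: [-2.437, -1.981, -0.001]
ft_force: [2.3, 3.0, -6.1]
gripper_width: 0.126
gripper_force: 112.9
```

```bash
python3 -W ignore -c "
from h import *
held()"
```

```text
top n 1114 slope [-0.01  -0.017] h at centre 0.0161 cen [ 0.5279 -0.2079] rel tool xy [0.0384 0.0008] rad 0.0724 a 18.2
side n 823 slope [-0.008 -0.022] h at centre 0.0165 cen [ 0.5286 -0.2096] rel tool xy [0.0369 0.0018] rad 0.0737 a 11.4
10.8 [ 0.5193 -0.2453  0.2483] [ 2.3  3.  -6.1] [ 0.32 -0.24  0.07] [-0.46  0.31  1.54  0.    1.3  -0.26] xax [0.204 0.979]
```

Emit:
send_rows(series=[[[0,0,0,0.1,0],[0,0,0,0.1,0],[0,0,0,0,0]]])

```text
clock: 11.15
ee_pos: [0.5193, -0.2454, 0.2435]
tool_rot: [-2.438, -1.981, -0.001]
ft_force: [1.9, 4.2, -4.5]
gripper_width: 0.129
gripper_force: 113.0
```

Emit:
send_rows(series=[[[0,0,0,0.1,0],[0,0,0,0.05,0],[0,0,0,0,0]]])

```text
clock: 11.4
ee_pos: [0.5193, -0.2455, 0.2404]
tool_rot: [2.438, 1.981, 0.001]
ft_force: [0.8, 4.6, -0.9]
gripper_width: 0.126
gripper_force: 113.4
```

Emit:
send_rows(series=[[[0.5,0,0,0,0],[0.5,0,0,0,0],[0.5,0,0,0,0],[0.5,0,0,0,0],[0.5,0,0,0,0],[0.5,0,0,0,0],[0.5,0,0,0,0],[0.5,0,0,0,0]]], force=30)

```text
clock: 12.07
ee_pos: [0.5191, -0.2458, 0.2401]
tool_rot: [2.438, 1.982, -0.0]
ft_force: [0.8, 0.7, 0.5]
gripper_width: 0.503
gripper_force: 0.0
```

```bash
python3 -W ignore -c "
from h import *
held()
im,d=read_camera('side');im2,d=read_camera('top')
save('rel.png',cv2.resize(np.hstack([im[80:280,300:500],im2[130:330,280:480]]),None,fx=2,fy=2,interpolation=cv2.INTER_CUBIC))"
```

```text
top n 1098 slope [-0.004 -0.003] h at centre 0.0166 cen [ 0.5281 -0.208 ] rel tool xy [0.0388 0.0011] rad 0.0724 a 18.4
side n 829 slope [-0.004 -0.009] h at centre 0.0172 cen [ 0.5291 -0.2103] rel tool xy [0.0368 0.0026] rad 0.0731 a 14.3
12.0667 [ 0.5191 -0.2458  0.2401] [0.8 0.7 0.5] [ 0.   -0.02 -0.02] [-0.46  0.31  1.55 -0.    1.28 -0.26] xax [0.204 0.979]
```

View pics/rel.png

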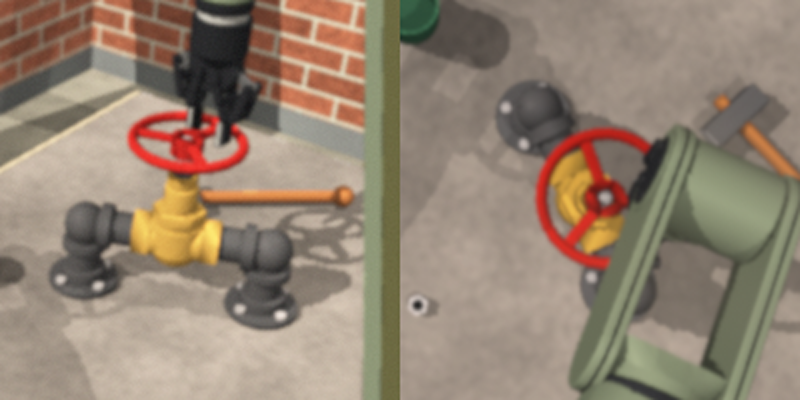

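Released and level. The wheel sits on the stem, hub at side crop (187,145) and top crop (604,200), resting on the corners. Next I centre the open fingers in the windows and turn.

Emit:
send_rows(series=[[[0.5,0,0,-0.5,0],[0.5,0,0,-0.8,0],[0.5,0,0,-0.8,0],[0.9,0.5,0.07,0,0],[0.9,0.5,0,0,0],[0.9,0.52,0,0,0],[0.9,0,0,0,0],[0.9,0,0,0,0],[0.9,0,0,0,0]]])

```text
clock: 13.02
ee_pos: [0.5284, -0.2085, 0.2918]
tool_rot: [-2.436, -1.982, 0.002]
ft_force: [0.3, -0.1, 0.3]
gripper_width: 0.896
gripper_force: 0.0
```

Emit:
send_rows(series=[[[0.9,0,0,0.3,0],[0.9,0,0,0.3,0],[0.9,0,0,0.3,0],[0.9,0,0,0.3,0],[0.9,0,0,0.3,0],[0.9,0,0,0.3,0],[0.9,0,0,0.3,0],[0.9,0,0,0.3,0],[0.9,0,0,0.3,0],[0.9,0,0,0,0]]])

```text
clock: 13.85
ee_pos: [0.5278, -0.2085, 0.2232]
tool_rot: [-2.436, -1.98, 0.002]
ft_force: [0.7, -0.3, -0.0]
gripper_width: 0.901
gripper_force: 0.0
```

Emit:
send_rows(series=[[[0.9,0,0,0,0.6],[0.9,0,0,0,0.6],[0.9,0,0,0,0.6],[0.9,0,0,0,0.6],[0.9,0,0,0,0.6],[0.9,0,0,0,0.6],[0.9,0,0,0,0.6],[0.9,0,0,0,0.6]]])

```text
clock: 14.52
ee_pos: [0.5285, -0.209, 0.2252]
tool_rot: [2.798, 1.428, -0.0]
ft_force: [0.1, -0.2, -0.5]
gripper_width: 0.898
gripper_force: 0.3
```

```bash
cat > st.py <<'E'
from h import *
s=sense();print(s['clock'],s['ee_pos'].round(4),s['ft_force'].round(1),s['moment'].round(3),s['joint_pos'][5].round(3))
c0=np.array([.528,-.208])
for cam in('top','side'):
    im,d=read_camera(cam);P,r,c=pts(cam,d,redmask(im));q=np.hypot(*(P[:,:2]-c0).T);k=(q<.1)&(P[:,2]>.15);P=P[k]
    A=np.c_[P[:,:2]-c0,np.ones(len(P))];f=least_squares(lambda v:A@v-P[:,2],[0,0,.24],loss='soft_l1',f_scale=.003).x
    cen,rad,a=wheel(cam,im,c0,z=f[2]-.005);print(cam,len(P),f.round(4),cen.round(4),rad.round(4),'a',np.degrees(a).round(1))
E
python3 -W ignore st.py
```

```text
14.5167 [ 0.5285 -0.209   0.2252] [ 0.1 -0.2 -0.5] [-0.069  0.094 -0.002] 0.231
top 689 [-0.0246  0.0067  0.256 ] [ 0.5285 -0.2076] 0.0729 a -0.6
side 691 [-0.0193 -0.0094  0.2571] [ 0.5287 -0.2054] 0.0723 a -6.5
```

Emit:
send_rows(series=[[[0.9,0,0,0,0.5],[0.9,0,0,0,0.5],[0.9,0,0,0,0.5],[0.9,0,0,0,0.5],[0.9,0,0,0,0.5],[0.9,0,0,0,0.5]]])

```text
clock: 15.12
ee_pos: [0.5287, -0.2089, 0.2253]
tool_rot: [2.959, 1.053, 0.001]
ft_force: [0.1, -0.2, -0.1]
gripper_width: 0.899
gripper_force: 0.1
```

Emit:
send_rows(series=[[[0.9,0,0,0,0.5],[0.9,0,0,0,0.5],[0.9,0,0,0,0.5],[0.9,0,0,0,0.5],[0.9,0,0,0,0.5],[0.9,0,0,0,0.5]]])

```text
clock: 15.62
ee_pos: [0.5246, -0.2098, 0.2248]
tool_rot: [-3.071, -0.661, 0.015]
ft_force: [-9.9, -2.4, 3.6]
gripper_width: 0.9
gripper_force: 5.0
```

```bash
python3 -W ignore st.py
```

```text
15.6167 [ 0.5246 -0.2098  0.2248] [-9.9 -2.4  3.6] [-0.345  1.734  0.419] 0.751
top 719 [-0.0065 -0.0047  0.2384] [ 0.5288 -0.2072] 0.0727 a -23.9
side 726 [ 0.0022 -0.0028  0.2392] [ 0.5291 -0.2057] 0.0728 a -18.9
```

Emit:
send_rows(series=[[[0.9,0,0,0,-0.6],[0.9,0,0,0,-0.6],[0.9,0,0,0,-0.6],[0.9,0,0,-0.5,0],[0.9,0,0,-0.8,0],[0.9,0,0,-0.8,0],[0.9,0,0,-0.4,0],[0.3,0,0,0,0],[0.3,0,0,0,0],[0.3,0,0,0,0],[0.3,0,0,0,0],[0.3,0,0,0,0]]])

```text
clock: 16.72
ee_pos: [0.5282, -0.2087, 0.2863]
tool_rot: [-3.009, -0.898, 0.003]
ft_force: [-0.2, 0.1, 0.0]
gripper_width: 0.3
gripper_force: 0.0
```

```bash
python3 -W ignore st.py; python3 -c "
from h import *
s=sense();print(toolmat(s).round(3))"
```

```text
16.7167 [ 0.5282 -0.2087  0.2863] [-0.2  0.1  0. ] [-0.06   0.015 -0.021] 0.594
top 808 [ 0.     -0.0006  0.2386] [ 0.5287 -0.207 ] 0.0725 a -23.5
side 879 [0.0047 0.0014 0.2389] [ 0.5293 -0.2065] 0.0729 a -15.3
[[ 0.837  0.548 -0.001]
 [ 0.548 -0.837  0.   ]
 [-0.001 -0.001 -1.   ]]
```

Emit:
send_rows(series=[[[0.3,0,0,0.4,0],[0.3,0,0,0.4,0],[0.3,0,0,0.4,0],[0.3,0,0,0.3,0],[0.3,0,0,0.1,0],[0.3,0,0,0,0]]])

```text
clock: 17.32
ee_pos: [0.5281, -0.2086, 0.2462]
tool_rot: [-3.009, -0.898, 0.003]
ft_force: [0.3, -0.2, 0.0]
gripper_width: 0.298
gripper_force: 0.0
```

Emit:
send_rows(series=[[[0.3,0,0,0.1,0],[0.3,0,0,0.1,0],[0.3,0,0,0.1,0],[0.3,0,0,0,0]]])

```text
clock: 17.65
ee_pos: [0.5289, -0.209, 0.2409]
tool_rot: [3.01, 0.898, 0.002]
ft_force: [0.0, -0.3, 4.2]
gripper_width: 0.3
gripper_force: 2.2
```

Emit:
send_rows(series=[[[0.3,0,0,0.1,0],[0.3,0,0,0.1,0],[0.3,0,0,0,0],[0.3,0,0,0,0]]])

```text
clock: 17.98
ee_pos: [0.529, -0.209, 0.2407]
tool_rot: [3.007, 0.897, 0.007]
ft_force: [-7.0, 1.8, 23.6]
gripper_width: 0.303
gripper_force: 11.9
```

Emit:
send_rows(series=[[[0.3,0,0,0.1,0],[0.3,0,0,0.1,0],[0.3,0,0,0,0],[0.3,0,0,0,0]]])

```text
clock: 18.32
ee_pos: [0.5291, -0.209, 0.2405]
tool_rot: [3.004, 0.896, 0.012]
ft_force: [-12.0, 5.3, 44.9]
gripper_width: 0.303
gripper_force: 22.3
```

```bash
python3 -W ignore st.py
```

```text
18.3167 [ 0.5291 -0.209   0.2405] [-12.    5.3  44.9] [1.175 2.336 0.041] 0.595
top 736 [-0.0043  0.0007  0.2382] [ 0.5287 -0.2071] 0.0726 a -22.9
side 807 [ 0.0036 -0.0012  0.2387] [ 0.5293 -0.2068] 0.073 a -15.3
```

```bash
python3 - <<'E'
from h import *
c0=np.array([.5645,.1555])
for cam in('top','side'):
    f=np.load(cam+'.npz');P,r,c=pts(cam,f['d'],redmask(f['im']));P=P[np.hypot(*(P[:,:2]-c0).T)<.1]
    A=np.c_[P[:,:2]-c0,np.ones(len(P))];print(cam,least_squares(lambda v:A@v-P[:,2],[0,0,.02],loss='soft_l1',f_scale=.003).x.round(4))
E
```

```text
top [ 0.0012 -0.0002  0.0237]
side [-0.0011  0.0006  0.0254]
```

The height difference to the bench fit gives 213–215 mm, against a shoulder height of 215 mm, so the wheel is home. I'll retreat now.

Emit:
send_rows(series=[[[0.3,0,0,-0.2,0],[0.3,0,0,-0.3,0],[0.3,0,0,-0.6,0],[0.3,0,0,-0.8,0],[0.3,0,0,-1,0],[0.3,0,0,-1,0],[0.3,0,0,-1,0],[0.3,-0.8,0,-0.5,0],[0.3,-0.8,0,0,0],[0.3,-0.8,0,0,0],[0.3,-0.8,0,0,0],[0.3,0,0,0,0]]])

```text
clock: 19.42
ee_pos: [0.4594, -0.2541, 0.3652]
tool_rot: [3.011, 0.894, -0.003]
ft_force: [0.2, -0.1, 0.2]
gripper_width: 0.302
gripper_force: 0.0
```

```bash
python3 -W ignore st.py; python3 -c "
from h import *
im,d=read_camera('side');im2,d=read_camera('top')
save('end.png',cv2.resize(np.hstack([im[80:380,180:500],im2[80:380,120:520]]),None,fx=1.1,fy=1.1))"
```

```text
19.4167 [ 0.4594 -0.2541  0.3652] [ 0.2 -0.1  0.2] [-0.011 -0.012 -0.001] 0.468
top 1564 [-0.0021  0.0024  0.2385] [ 0.5283 -0.2071] 0.0726 a -23.8
side 876 [0.0041 0.002  0.2387] [ 0.5293 -0.2066] 0.0727 a -14.9
```

View pics/end.png

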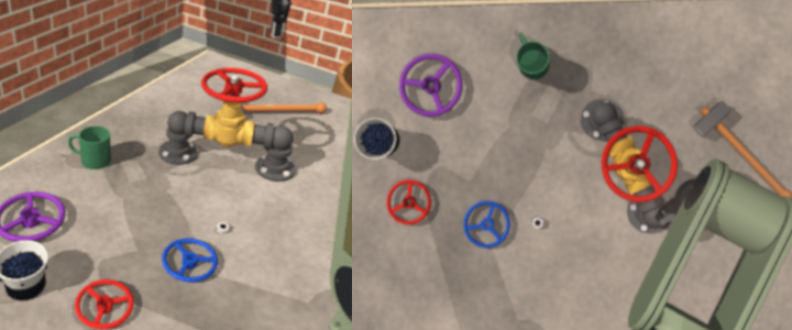

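The picture shows the wheel level on the stem at side crop (235,85), with the stem tip protruding. The arm is clear, and the mug, hammer, nut and cone stand where they were.

```bash
python3 -c "
from plant import *
print(sign_off())"
```

```text
the job is handed in; nothing more can be done
None
```

The large red handwheel is back on the valve and handed in: it measures level and home on the shoulder (213–215 mm against 215 mm) after a 45 N press, and the mug, hammer, nut and cone look unmoved in the last picture; the hand-in reported no verdict.

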